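Hold a reference cell in the light path

ROBOT

A 7-joint arm with a two-finger parallel gripper is mounted at the origin on a cart in front of the work surface, level with it; the furniture and walls round the work are solid. World frame = base frame: x ahead of the robot, y to its left, z up, the work surface at z = 0. Lengths are in mm, angles in rad, forces in N, time in s.
With the tool pointing down it reaches from about 350 to 900 mm from the base axis. Payload 7.2 kg.
Tool frame: the origin (TCP) lies between the finger pads; the fingertips stand 14 mm ahead of it and the grasp point (between the pads) lies 5 mm behind it; z points along the fingers, y is the line along which they close (so a half turn about z gives the same grasp; the last joint's range is limited). The gripper opens to 85 mm and grips with 20 to 120 N. Pads are 22 mm wide; open, the fingers measure 114 mm over their backs; the gripper's body (76 mm by 85 mm) begins 54 mm behind the grasp point. The pads swing forward as they close: fully open they stand 13 mm farther back than shut.
Start: joints at [1.116, 0.411, -0.013, 1.596, 0.006, 1.134, -0.082], TCP at [235.755, -578.833, 245.297] pointing down, gripper open.
Joint ranges: [-2.95, 2.95], [-0.29, 1.99], [-1.47, 1.44], [0.14, 2.54], [-1.03, 4.17], [0.13, 1.85], [-2.86, 2.86]. Speed limits (rad/s): [2.39, 2.39, 3.01, 3.01, 3.14, 3.14, 3.14].

INTERFACE

Orientations are given as a 3x3 rotation matrix whose columns are the frame's x, y, z axes.
In Python, from cell import telemetry, optics, arm gives the robot as it stands.
- The arm moves only by the shell command python3 -m pendant 'ROWS' [FORCE]. ROWS is JSON, a list that holds one entry, the list of rows, each a list of 7 numbers: the shift along the tool's x, y, z in cm, then the turn, a rotation vector about the tool's x, y, z in degrees, then the finger opening in cm, from 0 to 8.54. In form: [[[tx, ty, tz, wx, wy, wz, jaw], ...]]. A call has 1 to 20 rows; each row shifts and turns the commanded pose from where the row before left it, along the tool's axes as they then stand; what a row does not reach is not made up. A row lasts 1/10 s, in which the tool goes at most 50 mm and 8.59 degrees, less where a joint would pass 70% of its speed; a pose out of reach is approached as far as the arm can. A call with a gripper value outside its range is refused whole. The fingers move at their own pace and stop on an object; FORCE is the grip in N (left out, the last holds). Time passes only in rows, so rows that do not move let the fingers close. It gives the time, the measured TCP pose, the force, the opening and the grip force at its end, in the units of the state.
- telemetry.sense(): the state, without advancing time (a new reading comes with each control period).
- optics.snapshot(name): name is "side" or "top" or "wrist"; returns a dict with "img" (400x640x3 uint8, blue, green, red), "depth" (400x640 float32, mm along the optical axis (not along the pixel's ray), 0 where there is no reading), "camera_matrix" (3x3 intrinsics, pixels), "rvec" (rotation vector, rad) and "tvec" (3), from world to camera coordinates, as OpenCV has them. Camera axes: x right, y down, z forward; pixel columns grow to the right and rows downward; lengths in mm; the calibration is good to about 2 mm. A picture is of the moment at which its call begins.
- arm.job_done(): hands the job in; it is judged then, once.
The state is a dict: "time_s": time; "qpos": joint angles; "joint_vel": joint speeds; "joint_torque": joint torques, N m; "position": TCP position; "ee_rot": TCP orientation; "contact_force": force on the tool from outside, world axes, zero at the start; "ft_torque": the same for the moment, N m; "width": finger opening in mm; "grasp_force": force on a finger pad.
Only numpy, scipy, OpenCV 4.12 (cv2) and the standard library are available. Lean on these libraries where they do the work, as an engineer would, in place of code of your own. Each camera call takes 0.05 s, during which the arm holds its last target. There are 200 camera calls.

TASK

Push the loose dark blue lamp module across the bench, in between the guide rails, until its front is fully home against the stop bar and its lens faces the detector's. Then pick the amber glass reference cell out of its rack, gripping it by its two frosted sides only (never touching the clear windows or the stopper), and hold it upright in the light path, centred between the two lenses and square to them, so that the light passes through its clear windows. Finish while still holding it there, still and touching nothing else; leave the other things where they are.

Things in the scene. Friction and masses are not known exactly. Their poses are not given: they have to be found in the camera images.
- beam (a point): Centre of the light path, midway between the two lens faces once the lamp is home, 46 mm above the bench. y runs along the path from the lamp side to the detector; x is level and across it, z up. The fixed detector head (grey box 60 mm wide, 66 mm high, from y = +37 to +82 mm) has a lens barrel of 10 mm radius with its face at y = +23 mm; below the path the bench is open
- stop (a point): Middle of the top edge, on the lamp's side, of the fixed aluminium stop bar (10 mm high) that the lamp's front meets: 37 mm before the light path's centre. Axes as the light path's. It joins two fixed guide rails, 12 mm high, inner faces at x = +-31.2 mm, which run back to y = -33 mm from here and then flare out to x = +-45 mm at y = -60 mm
- lamp: Loose dark blue lamp module on the bench, 60 mm wide (x), 64 mm long (y), 66 mm high, about 0.45 kg, origin at the centre of its underside. +y is its front (grey panel, lens); the flat rear at y = -32 mm is for pushing. It starts 65 to 110 mm short of home, outside the rails, a little off line and askew. Home: origin 32 mm before the stop bar and 69 mm before the light path's centre, axes parallel
- lamp_lens (a point): Centre of the lamp's lens face: the lens barrel (10 mm radius) sticks out 14 mm from the lamp's front, so this lies 46 mm ahead (+y) of the lamp's origin and 46 mm above its underside; at home it is 23 mm before the light path's centre
- amber_cell_mid (a point): Centre, half-way up the glass, of the amber glass cell with black stopper, 32 g, upright in the rack. Glass 12.5 (x) by 22.5 (y) by 45 mm (z); stopper 8 by 19 mm, 6 mm high, on top. The larger sides, facing +-x, are frosted white: grip there. The ends, facing +-y, are the clear windows; either may face the lamp. Best held with the light path 15 mm above the glass bottom, 7.5 mm below this point
- clear_cell: Bystander: the colourless blank cell with the white stopper, same size, in another pocket of the rack (origin at the centre of its underside, 20 mm above the bench); the two cells may stand in either end pocket
- rack: Fixed light grey cell rack, 40 mm (x) by 116 mm (y) by 30 mm high, origin at the centre of its underside, with three pockets in a row along y, 38 mm apart (the middle one empty), 10 mm deep, so a cell's glass bottom is 20 mm above the bench
- dropper: Bystander: small brown dropper bottle, 30 mm across, 92 mm high, origin under its centre
- loupe: Bystander: black standing loupe, 40 mm across and high, origin under its centre
- tweezers: Bystander: steel tweezers lying flat, 14 by 127 by 10 mm, origin under their middle
Things that resemble listed ones, but are neither listed nor needed, are in the scene too. What is shaped like the part that bears amber_cell_mid but pink or yellow is not meant.

How it is judged (in metres and radians):
On the way, in this order (a step that is already met when the one before it is completed fails the run):
1. the lamp module is fully home between the rails, against the stop bar, while the amber cell still stands in its rack (y of lamp_lens in the frame of beam between -0.0265 and -0.019 m and x of lamp_lens in the frame of beam between -0.004 and 0.004 m and angle between the y axis of lamp and the y axis of beam, either way round below 0.07 rad and angle between lamp's own z axis and vertical below 0.05 rad and distance of amber_cell_mid from where it was at the start of the episode below 0.006 m), for 0.2 s.
2. the amber cell is lifted clear of the rack, gripped by its frosted sides (contact force between the fingers and amber_cell_c0 above 0.5 N and contact force between the fingers and amber_cell_c1 above 0.5 N and z of amber_cell_mid in the frame of rack above 0.055 m), for 0.2 s.
At the end, for the whole second after the job is handed in: Lamp home within 3.5 mm and 4 degrees; cell held still by both frosted sides, within 3.5 mm sideways and 8 mm along the light path of its centre, 10 mm below to 17 mm above it, upright and square within 0.1 rad, touching neither lamp nor bench; bystanders within 20 mm (clear cell 12) (y of lamp_lens in the frame of beam between -0.0265 and -0.019 m and x of lamp_lens in the frame of beam between -0.004 and 0.004 m and angle between the y axis of lamp and the y axis of beam, either way round below 0.07 rad and angle between lamp's own z axis and vertical below 0.05 rad and contact force between the fingers and amber_cell_c0 above 0.5 N and contact force between the fingers and amber_cell_c1 above 0.5 N and x of amber_cell_mid in the frame of beam between -0.0035 and 0.0035 m and y of amber_cell_mid in the frame of beam between -0.008 and 0.008 m and z of amber_cell_mid in the frame of beam between -0.01 and 0.017 m and angle between amber_cell_mid's own z axis and vertical below 0.1 rad and angle between the y axis of amber_cell_mid and the y axis of beam, either way round below 0.1 rad and linear speed of amber_cell below 0.02 m/s and contact force between amber_cell and lamp below 0.1 N and contact force between amber_cell and dock below 0.1 N and distance of each of dropper, loupe, tweezers from where it was at the start of the episode below 0.02 m and distance of clear_cell from where it was at the start of the episode below 0.012 m); the arm keeps its last pose, push and grip.
It fails at once if a finger presses on a clear window or the stopper of the amber cell (contact force between the fingers and amber_cell_c2 above 0.5 N or contact force between the fingers and amber_cell_c3 above 0.5 N or contact force between the fingers and amber_cell_c5 above 0.5 N).
It fails at once if the lamp module is tipped over (angle between lamp's own z axis and vertical above 0.35 rad).
It fails at once if a bystander (clear cell, dropper, loupe or tweezers) is knocked out of its place (distance of any of dropper, loupe, tweezers, clear_cell from where it was at the start of the episode above 0.03 m).
It also fails if it takes over 48 s, if anything falls off the work surface, if the arm or the gripper's body presses on something with over 40 N, if the wrist force passes 120 N, or if a joint passes its speed limit or range.

## Working session

There is one attempt and no reset: what is moved stays moved. The work goes in short steps, Python scripts to look and compute and a shell command to move; the robot and the scene stay as the last step left them, time stands still between calls to the robot, and variables do not carry over. Pictures are saved under pics/ and viewed, at most 14 in all, crops included, and the job is handed in when it is done.

```bash
ls; mkdir -p pics
cat > h.py <<'E'
import numpy as np, cv2
from cell import telemetry, optics, arm
def snap(n,save=None):
    s=optics.snapshot(n)
    R,_=cv2.Rodrigues(np.array(s["rvec"],float)); s["R"]=R; s["t"]=np.array(s["tvec"],float).ravel(); s["K"]=np.array(s["camera_matrix"])
    if save: cv2.imwrite("pics/"+save,s["img"])
    np.savez("last_%s.npz"%n,img=s["img"],depth=s["depth"],R=R,t=s["t"],K=s["K"])
    return s
def load(n):
    return dict(np.load("last_%s.npz"%n))
def onplane(s,uv,z):
    uv=np.atleast_2d(np.array(uv,float)); d=(np.c_[uv,np.ones(len(uv))]@np.linalg.inv(s["K"]).T)@s["R"]
    c=-s["R"].T@s["t"]; return c+d*((z-c[2])/d[:,2])[:,None]
def cloud(s):
    h,w=s["depth"].shape; v,u=np.mgrid[:h,:w]; d=s["depth"]
    p=np.stack([u*d,v*d,d],-1)@np.linalg.inv(s["K"]).T
    return (p-s["t"])@s["R"]
def proj(s,P):
    p=np.atleast_2d(P)@s["R"].T+s["t"]; q=p@s["K"].T; return q[:,:2]/q[:,2:]
E
python3 - <<'E'
from h import *
a=snap("top","top0.png");b=snap("side","side0.png")
for s in(a,b): print(-s["R"].T@s["t"], s["R"][2], s["K"][0,0])
t=telemetry.sense(); print(t["time_s"],t["position"],t["ee_rot"],t["width"])
E
```

```text
pics
[ 455.5233059  -263.14086892  913.9036996 ] [ 0.10688807 -0.00100546 -0.99427055] 382.1202046411516
[ 393.28557778 -947.78655018  522.62985086] [ 0.16878032  0.81943127 -0.54776419] 419.5980267306656
0.1 [ 235.59882316 -578.44471123  244.50847011] [[ 9.26106788e-01  3.77260930e-01 -6.38113199e-04]
 [ 3.77261459e-01 -9.26105841e-01  1.32786631e-03]
 [-9.00082793e-05 -1.47048152e-03 -9.99998915e-01]] 85.39824928069802
```

View pics/top0.png

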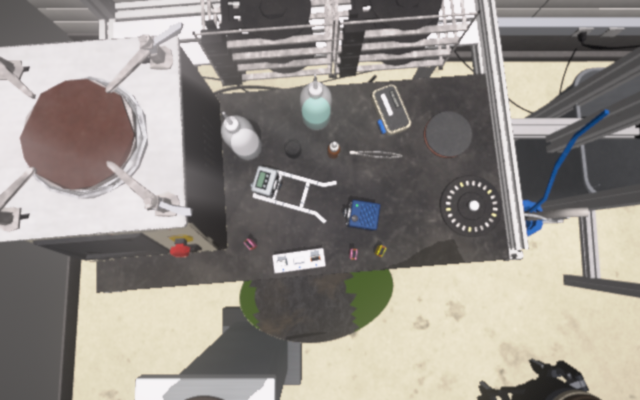

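View pics/side0.png

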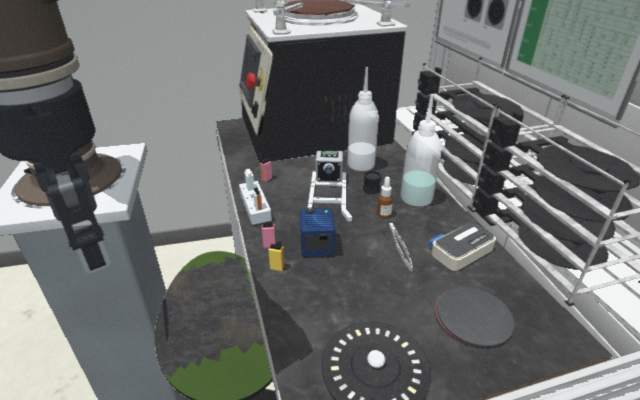

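Top view: the detector is at about (265,180), the rail fork at (300,190), the lamp at (363,214) and the rack at (299,260). Pink cells are at (250,243) and (353,254), a yellow cell is at (381,250), the loupe at (293,148), the dropper at (334,149) and the tweezers at (376,154). In the side view, the amber cell is in the near pocket of the rack at about (259,199) and the white-stoppered cell is at (249,180).

Run:
```python
from h import *
a=load("top");b=load("side")
A=cv2.resize(a["img"][160:280,235:395],None,fx=5,fy=5,interpolation=cv2.INTER_CUBIC)
cv2.imwrite("pics/topc.png",A)
B=cv2.resize(b["img"][145:265,230:390],None,fx=5,fy=5,interpolation=cv2.INTER_CUBIC)
cv2.imwrite("pics/sidec.png",B)
```

```text
(no output)
```

View pics/topc.png

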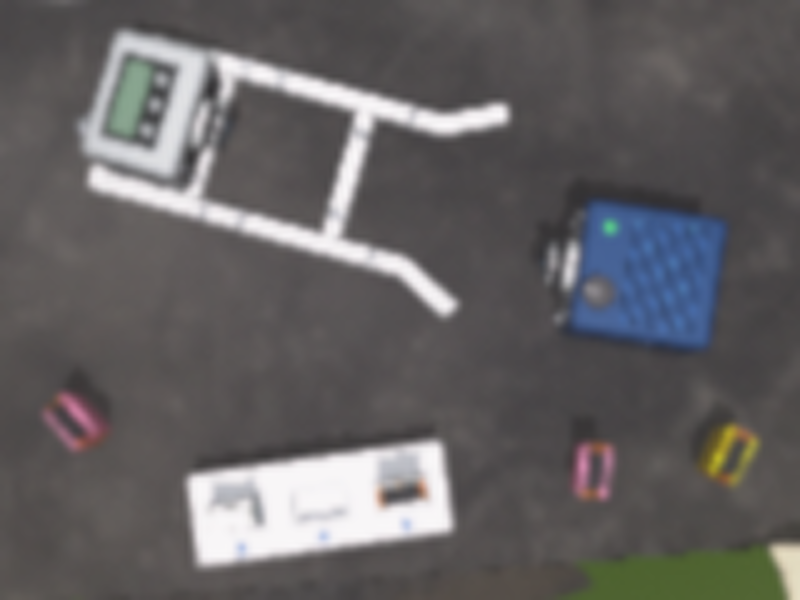

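View pics/sidec.png

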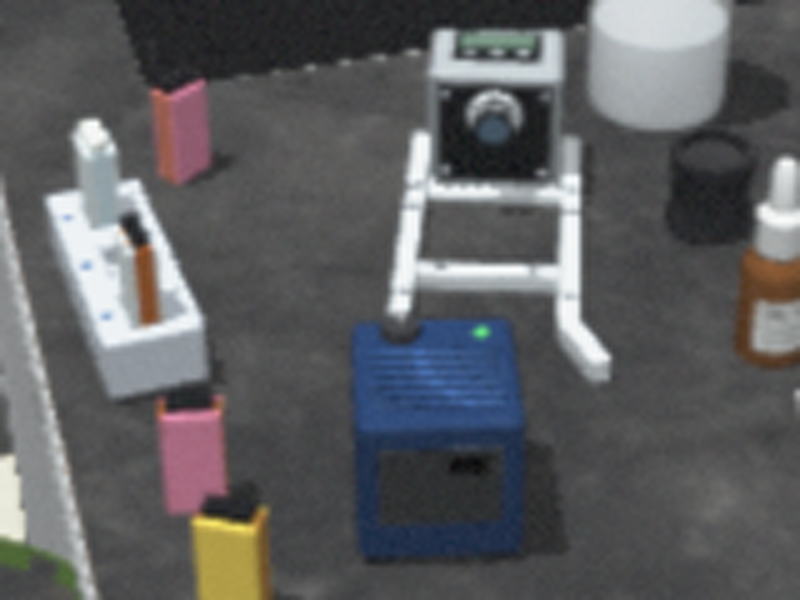

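The crops confirm the choice. The amber cell with the black stopper is in the rack's −y pocket, at side (258,199) and top (315,257); its frosted faces point along the rack's ±x. The white-stoppered blank at side (249,180) is the clear cell. The pink cells (top (250,243) and (353,254)) and the yellow one (top (381,250)) are rejected.

Run:
```python
from h import *
a=load("top"); im=a["img"].astype(int); P=cloud(a)
hsv=cv2.cvtColor(a["img"],cv2.COLOR_BGR2HSV)
roi=np.zeros(im.shape[:2],bool); roi[160:280,235:395]=1
def rect(m,z,name):
    m=m.astype(np.uint8); n,l,st,c=cv2.connectedComponentsWithStats(m); k=1+np.argmax(st[1:,4]); 
    v,u=np.where(l==k); W=onplane(a,np.c_[u,v],z)[:,:2]
    print(name,len(u),cv2.minAreaRect(W.astype(np.float32)),"depth z",np.percentile(P[v,u,2],[10,50,90]))
    return W
blue=roi&(hsv[...,0]>100)&(hsv[...,0]<125)&(hsv[...,1]>120)
rect(blue,66,"lamp")
white=roi&(im.min(2)>150)
v,u=np.mgrid[:400,:640]
rk=rect(white&(v>240),30,"rack")
# rails: top crop pixels -> line fits, white at v<230, excluding detector
m=white&(v<235)&(u<345); 
def cr(x,y): return [235+x/5,160+y/5]
print("det corners",onplane(a,[cr(120,32),cr(212,52),cr(180,180),cr(90,155)],66).round(1))
print("upper rail in/out near ends",onplane(a,[cr(222,60),cr(435,125),cr(95,180),cr(405,262)],12).round(1))
print("stop bar near lamp edge ends", onplane(a,[cr(372,120),cr(341,240)],10).round(1))
# pca of each rail
Q=onplane(a,np.c_[u[m],v[m]],12)[:,:2]; 
print("amber", onplane(a,[cr(402,492)],71).round(1), "stopper ends",onplane(a,[cr(380,494),cr(428,490)],65).round(1))
for n,c in dict(dropper=(334,149),loupe=(293,148),tw=(376,154),pink=(353,251),yel=(381,249)).items(): print(n,onplane(a,[c],40).round(0))
```

```text
lamp 629 ((520.586181640625, -362.993896484375), (60.39619064331055, 58.39729690551758), 80.27020263671875) depth z [65.90594894 68.0865327  70.27112776]
rack 932 ((418.4964904785156, -215.2103729248047), (42.34429168701172, 118.35806274414062), 7.937661647796631) depth z [21.47032581 31.73194054 53.26034568]
det corners [[ 629.4 -127.2   66. ]
 [ 620.2 -168.8   66. ]
 [ 562.2 -155.1   66. ]
 [ 573.5 -114.6   66. ]]
upper rail in/out near ends [[ 626.8 -167.6   12. ]
 [ 595.2 -269.5   12. ]
 [ 569.  -107.8   12. ]
 [ 529.7 -255.2   12. ]]
stop bar near lamp edge ends [[ 598.  -239.4   10. ]
 [ 540.4 -224.8   10. ]]
amber [[ 424.  -254.3   71. ]] stopper ends [[ 422.9 -244.6   65. ]
 [ 424.7 -265.7   65. ]]
dropper [[ 676. -298.   40.]]
loupe [[ 678. -202.   40.]]
tw [[ 664. -395.   40.]]
pink [[ 439. -339.   40.]]
yel [[ 444. -403.   40.]]
```

```bash
python3 -m pendant '[[[2.3,-0.61,0,0,0,0,8.5],[2.3,-0.61,0,0,0,0,8.5],[2.3,-0.61,0,0,0,0,8.5],[2.3,-0.61,0,0,0,0,8.5],[2.3,-0.61,0,0,0,0,8.5],[2.3,-0.61,0,0,0,0,8.5],[2.3,-0.61,0,0,0,0,8.5],[2.3,-0.61,0,0,0,0,8.5],[2.3,-0.61,0,0,0,0,8.5],[2.3,-0.61,0,0,0,0,8.5],[2.3,-0.61,0,0,0,0,8.5],[2.3,-0.61,0,0,0,0,8.5],[2.3,-0.61,0,0,0,0,8.5],[2.3,-0.61,0,0,0,0,8.5],[2.3,-0.61,0,0,0,0,8.5]]]'; python3 -m pendant '[[[0,0,0,0,0,-6,8.5],[0,0,0,0,0,-6,8.5],[0,0,0,0,0,-6,8.5],[0,0,0,0,0,-6,8.5],[0,0,0,0,0,-6,8.5],[0,0,0,0,0,-6,8.5],[0,0,0,0,0,-6,8.5],[0,0,0,0,0,-6,8.5],[0,0,0,0,0,-6,8.5],[0,0,0,0,0,-4,8.5],[0,0,0,0,0,0,8.5],[0,0,0,0,0,0,8.5]]]'
python3 - <<'E'
from h import *
s=snap("wrist","w1.png"); print(-s["R"].T@s["t"], s["R"][2]); t=telemetry.sense();print(t["position"],t["ee_rot"],t["qpos"],t["time_s"])
E
```

```text
time_s: 1.6
position: [521.2, -363.2, 244.8]
ee_rot: [[0.926, 0.377, -0.001], [0.377, -0.926, 0.0], [-0.001, -0.001, -1.0]]
contact_force: [0.8, 0.6, -0.8]
width: 85.4
grasp_force: 0.0
time_s: 2.8
position: [520.5, -364.0, 244.9]
ee_rot: [[0.173, 0.985, -0.0], [0.985, -0.173, 0.0], [0.0, -0.001, -1.0]]
contact_force: [0.0, 0.5, 0.4]
width: 85.0
grasp_force: 0.0
[ 534.61110386 -283.33344627  374.83358872] [-0.05537539 -0.31352383 -0.94796433]
[ 520.5773278  -363.95638167  245.05908054] [[ 1.72963172e-01  9.84928210e-01 -4.03648165e-04]
 [ 9.84928281e-01 -1.72963092e-01  2.24307778e-04]
 [ 1.51110823e-04 -4.36361478e-04 -9.99999893e-01]] [ 0.76838439  0.45282354 -0.33191521  1.55233707  0.15590575  1.16305473
  0.23169186] 2.85
```

View pics/w1.png

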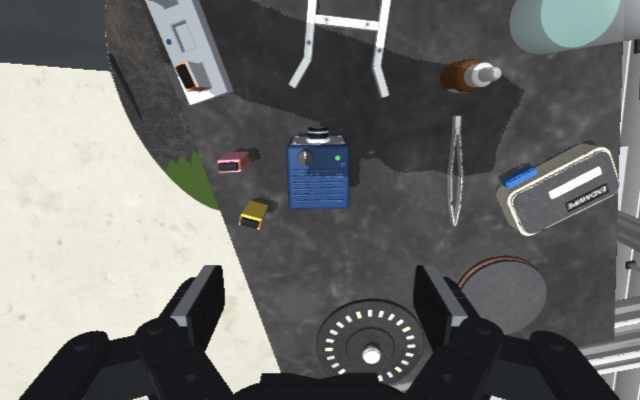

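The wrist view shows the lamp at about (318,172), centred between the fingers, with the lens pointing up in the picture. The rails start at about (300,85) and (383,95).

Run:
```python
from h import *
s=load("wrist"); P=cloud(s); hsv=cv2.cvtColor(s["img"],cv2.COLOR_BGR2HSV); im=s["img"]
m=(hsv[...,0]>100)&(hsv[...,0]<125)&(hsv[...,1]>110); m[:, :270]=0;m[:,370:]=0;m[:125]=0;m[215:]=0
v,u=np.where(m); print(u.min(),u.max(),v.min(),v.max(), np.percentile(P[v,u,2],[5,50,95]))
print(cv2.minAreaRect(onplane(s,np.c_[u,v],66)[:,:2].astype(np.float32)))
w=(im.min(2)>150)&(P[...,2]>4)&(P[...,2]<20); w[100:]=0
for n,(a,b) in dict(L=(285,330),R=(360,400)).items():
    pts=[]
    for r in range(2,60,2):
        c=np.where(w[r,a:b])[0]
        if len(c)>2 and len(c)<14: pts.append((a+c.min(),r,a+c.max(),r))
    pts=np.array(pts)
    for k in (0,2):
        Q=onplane(s,pts[:,k:k+2],12)[:,:2]; d=cv2.fitLine(Q.astype(np.float32),cv2.DIST_HUBER,0,.01,.01).ravel(); print(n,k,d,np.degrees(np.arctan2(d[0],d[1])))
# stop bar
cols=range(325,372,6); pts=[]
for c in cols:
    r=np.where(w[:45,c])[0]; 
    if len(r): pts.append((c,r.max()))
print(onplane(s,pts,10).round(1),pts)
```

```text
286 349 138 208 [65.43624566 67.20755204 69.05256602]
((520.4625854492188, -359.88031005859375), (68.4522476196289, 59.01215362548828), 81.25288391113281)
L 0 [ 2.7038378e-01  9.6275264e-01  5.3104132e+02 -2.2927570e+02] 15.687104
L 2 [ 2.8811222e-01  9.5759666e-01  5.3701160e+02 -2.3266104e+02] 16.74497
R 0 [ 2.6425737e-01  9.6445221e-01  6.0145898e+02 -2.3882452e+02] 15.322828
R 2 [ 2.7364603e-01  9.6183050e-01  6.0648456e+02 -2.4578601e+02] 15.881342
[[ 550.9 -225.3   10. ]
 [ 556.7 -226.3   10. ]
 [ 562.3 -228.2   10. ]
 [ 568.  -230.1   10. ]
 [ 573.8 -231.1   10. ]
 [ 579.5 -233.    10. ]
 [ 585.2 -234.9   10. ]
 [ 591.  -235.9   10. ]] [(325, np.int64(24)), (331, np.int64(24)), (337, np.int64(25)), (343, np.int64(26)), (349, np.int64(26)), (355, np.int64(27)), (361, np.int64(28)), (367, np.int64(28))]
```

```bash
python3 -m pendant '[[[0.02,0,1.7,0,0,0,8.5],[0.02,0,1.7,0,0,0,8.5],[0.02,0,1.7,0,0,0,8.5],[0.02,0,1.7,0,0,0,8.5],[0.02,0,1.7,0,0,0,8.5],[0.02,0,1.7,0,0,0,8.5],[0.02,0,1.7,0,0,0,8.5],[0.02,0,1.7,0,0,0,8.5],[0.02,0,1.7,0,0,0,8.5],[0.02,0,1.7,0,0,0,8.5],[0.02,0,1.7,0,0,0,8.5],[0,0,1.5,0,0,0,8.5],[0,0,0,0,0,0,8.5],[0,0,0,0,0,0,5.5],[0,0,0,0,0,0,5.5],[0,0,0,0,0,0,5.5],[0,0,0,0,0,0,5.5],[0,0,0,0,0,0,5.5],[0,0,0,0,0,0,5.5]]]' 25
```

```text
time_s: 4.75
position: [521.5, -362.1, 44.3]
ee_rot: [[0.171, 0.985, 0.001], [0.985, -0.171, -0.001], [-0.001, 0.001, -1.0]]
contact_force: [-1.1, 0.6, 6.2]
width: 59.5
grasp_force: 29.5
```

```bash
python3 -m pendant '[[[0,0,0,0,0,1.8,5.5],[0,0,0,0,0,1.8,5.5],[0,0,0,0,0,1.8,5.5],[0,0.43,0,0,0,0,5.5],[0,0.43,0,0,0,0,5.5],[0,0.43,0,0,0,0,5.5],[0.8,0,0,0,0,0,5.5],[0.8,0,0,0,0,0,5.5],[0.8,0,0,0,0,0,5.5],[0.8,0,0,0,0,0,5.5],[0.8,0,0,0,0,0,5.5],[0,0,0,0,0,0,5.5]]]'
cat > look.py <<'E'
from h import *
import sys
s=snap("wrist",sys.argv[1]); t=telemetry.sense(); print(t["position"],t["qpos"].__class__)
E
python3 look.py w2.png
```

```text
time_s: 5.95
position: [545.4, -326.0, 44.3]
ee_rot: [[0.262, 0.965, 0.002], [0.965, -0.262, -0.001], [-0.0, 0.002, -1.0]]
contact_force: [-0.8, -0.2, 6.4]
width: 59.6
grasp_force: 29.6
[ 545.39225532 -326.01179859   44.25470885] <class 'numpy.ndarray'>
```

View pics/w2.png

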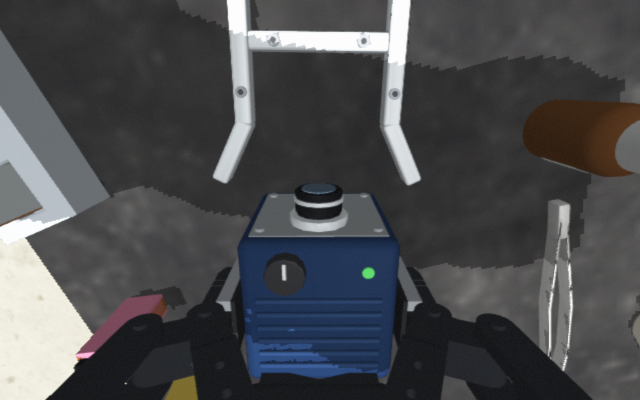

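The lamp is centred at u≈318. The rails' inner edges at v≈100 are u≈255 and 384, so their middle is 319: well aligned. Measuring the dock from this closer view before pushing.

```bash
cat > dock.py <<'E'
from h import *
s=load("wrist"); w=cv2.cvtColor(s["img"],cv2.COLOR_BGR2GRAY)>140
L=[];R=[]
for r in list(range(3,28,2))+list(range(56,115,2)):
    l=r; a=np.where(~w[r,240:320])[0]; b=np.where(~w[r,320:405])[0]
    row=w[r]; x=320
    i=x
    while i>225 and not row[i]: i-=1
    j=x
    while j<410 and not row[j]: j+=1
    if i>225 and j<410: L.append((i+.5,r)); R.append((j-.5,r))
for n,p in (("L",L),("R",R)):
    Q=onplane(s,p,12)[:,:2].astype(np.float32); d=cv2.fitLine(Q,cv2.DIST_HUBER,0,.01,.01).ravel(); print(n,len(p),d,np.degrees(np.arctan2(d[0],d[1])))
    if n=="L": Q0=Q
m=(Q0+Q)/2; d=cv2.fitLine(m,cv2.DIST_HUBER,0,.01,.01).ravel(); a=np.arctan2(d[0]*np.sign(d[1]),abs(d[1])); print("mid",d,np.degrees(a))
pts=[(c,40+np.where(~w[40:60,c])[0][0]-.5) for c in range(275,360,8)]
S=onplane(s,pts,10)[:,:2]; e=np.array([np.sin(a),np.cos(a)]); f=np.array([np.cos(a),-np.sin(a)])
print(pts[::5],"stop y",(S@e).mean(),(S@e).round(1),"center x",m@f.round(4))
st=e*(S@e).mean()+f*(m@f).mean(); print("stop",st,"beam",st+37*e)
t=telemetry.sense()["position"][:2]; print("tcp rel stop x,y",(t-st)@f,(t-st)@e)
E
python3 dock.py
```

```text
L 43 [ 2.7800539e-01  9.6057951e-01  5.3874408e+02 -2.2897049e+02] 16.141195
R 43 [ 2.5822037e-01  9.6608603e-01  5.9912164e+02 -2.4530588e+02] 14.964493
mid [ 2.6812759e-01  9.6338344e-01  5.6893286e+02 -2.3713818e+02] 15.552877
[(275, np.float64(49.5)), (315, np.float64(49.5)), (355, np.float64(51.5))] stop y -69.5201902772223 [-69.5 -69.4 -69.4 -69.4 -69.4 -69.3 -69.3 -69.7 -69.7 -69.6 -70. ] center x [611.6854  611.69025 611.69507 611.48474 611.4892  611.9253  611.93054
 611.93585 611.7242  611.5116  611.5163  611.5208  611.5256  611.5942
 611.3745  611.82855 611.8339  611.8393  611.8446  611.85    611.8554
 611.6334  611.6385  611.64355 611.6487  611.8823  611.8879  611.6636
 611.6687  611.6738  611.6791  611.68427 611.68945 611.69476 611.46716
 611.7048  611.71014 611.71545 611.7208  611.72614 611.73145 611.5011
 611.5061 ]
stop [ 570.64572964 -230.9838924 ] beam [ 580.56645069 -195.33870502]
tcp rel stop x,y 1.1508246456255127 -98.31946402095998
```

```bash
python3 -m pendant '[[[0.6,-0.02,0,0,0,0.1,5.5],[0.6,-0.02,0,0,0,0.1,5.5],[0.6,0,0,0,0,0,5.5],[0.6,0,0,0,0,0,5.5],[0.6,0,0,0,0,0,5.5],[0.6,0,0,0,0,0,5.5],[0.6,0,0,0,0,0,5.5],[0.6,0,0,0,0,0,5.5],[0.6,0,0,0,0,0,5.5]]]'; python3 -m pendant '[[[0.3,0,0,0,0,0,5.5],[0.3,0,0,0,0,0,5.5]]]';python3 -m pendant '[[[0.3,0,0,0,0,0,5.5],[0.3,0,0,0,0,0,5.5]]]'
```

```text
time_s: 6.9
position: [558.6, -275.9, 44.3]
ee_rot: [[0.267, 0.964, 0.002], [0.964, -0.267, -0.003], [-0.002, 0.002, -1.0]]
contact_force: [-1.5, -5.8, 6.7]
width: 59.7
grasp_force: 29.7
time_s: 7.1
position: [560.3, -270.1, 44.3]
ee_rot: [[0.267, 0.964, 0.002], [0.964, -0.267, -0.003], [-0.002, 0.002, -1.0]]
contact_force: [-0.8, -5.5, 5.7]
width: 59.5
grasp_force: 29.6
time_s: 7.3
position: [561.8, -264.5, 44.3]
ee_rot: [[0.267, 0.964, 0.002], [0.964, -0.267, -0.003], [-0.002, 0.002, -1.0]]
contact_force: [-0.7, -6.8, 8.3]
width: 60.1
grasp_force: 29.8
```

```bash
python3 -m pendant '[[[0.2,0,0,0,0,0,5.5],[0.2,0,0,0,0,0,5.5]]]'; python3 -m pendant '[[[0.2,0,0,0,0,0,5.5],[0,0,0,0,0,0,5.5]]]'; python3 look.py w3.png
```

```text
time_s: 7.5
position: [562.9, -260.7, 44.3]
ee_rot: [[0.267, 0.964, 0.002], [0.964, -0.267, -0.003], [-0.002, 0.002, -1.0]]
contact_force: [-2.2, -7.7, 11.3]
width: 59.6
grasp_force: 30.1
time_s: 7.7
position: [562.9, -260.5, 44.4]
ee_rot: [[0.268, 0.963, 0.001], [0.963, -0.268, -0.005], [-0.004, 0.003, -1.0]]
contact_force: [-1.5, -9.5, 7.4]
width: 59.6
grasp_force: 29.6
[ 562.90274112 -260.49432215   44.4049164 ] <class 'numpy.ndarray'>
```

View pics/w3.png

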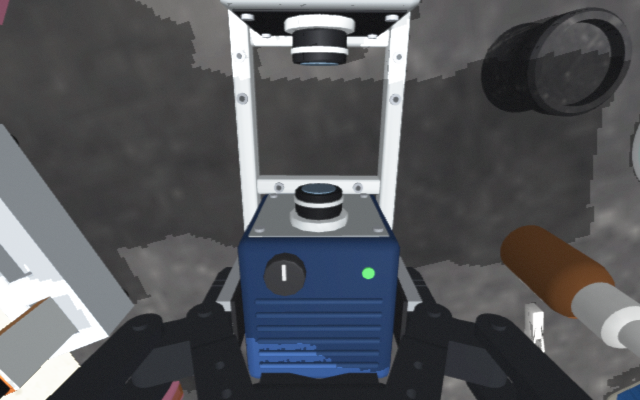

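The stop bar (v≈178–193) meets the base of the lamp's front panel (v≈195), and the arm has stopped advancing. One more firm nudge to seat it.

```bash
python3 -m pendant '[[[0.2,0,0,0,0,0,5.5],[0.2,0,0,0,0,0,5.5],[0,0,0,0,0,0,5.5]]]'; python3 dock.py | tail -2
```

```text
time_s: 8.05
position: [563.1, -259.0, 44.9]
ee_rot: [[0.27, 0.963, 0.001], [0.963, -0.27, -0.007], [-0.006, 0.002, -1.0]]
contact_force: [-4.9, -13.2, 11.2]
width: 59.9
grasp_force: 30.2
stop [ 590.07451354 -162.98573261] beam [ 600.48821078 -127.48143726]
tcp rel stop x,y 1.1678559603765113 -99.6932904984276
```

```bash
python3 -m pendant '[[[0,0,0,0,0,0,8.5],[0,0,0,0,0,0,8.5],[0,0,0,0,0,0,8.5],[0,0,0,0,0,0,8.5],[0,0,-1.5,0,0,0,8.5],[0,0,-2,0,0,0,8.5],[0,0,-2,0,0,0,8.5],[0,0,-2,0,0,0,8.5],[0,0,-2,0,0,0,8.5],[0,0,-2,0,0,0,8.5],[0,0,-2,0,0,0,8.5],[0,0,-2,0,0,0,8.5]]]'; python3 -m pendant '[[[0,0,0,0,0,-6,8.5],[0,0,0,0,0,-6,8.5],[0,0,0,0,0,-6,8.5],[0,0,0,0,0,-5.4,8.5],[0.31,-1.7,0,0,0,0,8.5],[0.31,-1.7,0,0,0,0,8.5],[0.31,-1.7,0,0,0,0,8.5],[0.31,-1.7,0,0,0,0,8.5],[0.31,-1.7,0,0,0,0,8.5],[0.31,-1.7,0,0,0,0,8.5],[0.31,-1.7,0,0,0,0,8.5],[0.31,-1.7,0,0,0,0,8.5],[0,0,0,0,0,0,8.5],[0,0,0,0,0,0,8.5]]]'
python3 look.py w4.png
python3 - <<'E'
from h import *
s=snap("top"); im=s["img"]; hsv=cv2.cvtColor(im,cv2.COLOR_BGR2HSV)
m=(hsv[...,0]>100)&(hsv[...,0]<125)&(hsv[...,1]>120); m[:160]=0;m[235:]=0;m[:,:290]=0;m[:,395:]=0
v,u=np.where(m);print(len(u),cv2.minAreaRect(onplane(s,np.c_[u,v],66)[:,:2].astype(np.float32)))
w=load("wrist")["img"]
cv2.imwrite("pics/c5.png",np.hstack([cv2.resize(w,(400,250)),cv2.resize(im[150:280,230:386],(400,333))[:250]]))
E
```

```text
time_s: 9.25
position: [564.0, -252.8, 200.3]
ee_rot: [[0.266, 0.964, 0.001], [0.964, -0.266, -0.0], [0.0, 0.001, -1.0]]
contact_force: [0.4, 0.3, 0.8]
width: 85.2
grasp_force: 0.0
time_s: 10.65
position: [426.3, -247.6, 199.3]
ee_rot: [[-0.138, 0.99, 0.001], [0.99, 0.138, -0.001], [-0.001, 0.001, -1.0]]
contact_force: [0.5, -0.2, -0.3]
width: 85.3
grasp_force: 0.0
[ 426.6566222  -247.49405207  199.10705825] <class 'numpy.ndarray'>
340 ((561.4227905273438, -265.5146789550781), (56.2668571472168, 52.42210388183594), 79.17963409423828)
```

View pics/w4.png

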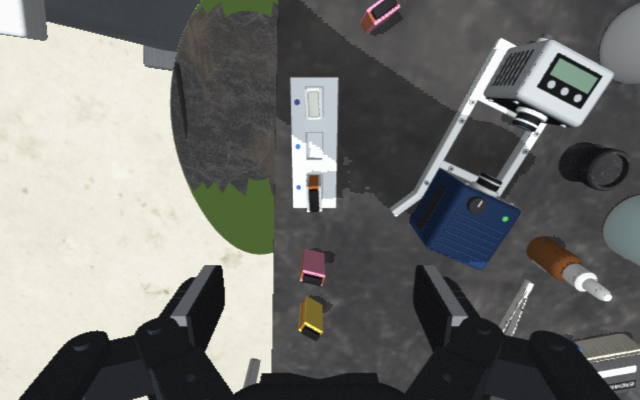

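The wrist view shows the rack upright in the picture at u≈291–338. The amber cell's black stopper is at about (314,195), with the amber glass at (314,180). The lamp is home in the dock.

```bash
cat > cellm.py <<'E'
from h import *
s=load("wrist"); im=s["img"].astype(int); g=im.max(2)
m=(g<70); m[:, :300]=0; m[:,330:]=0; m[:165]=0; m[225:]=0
n,l,st,c=cv2.connectedComponentsWithStats(m.astype(np.uint8)); k=1+np.argmax(st[1:,4]); print(st[k],c[k])
v,u=np.where(l==k); print("stopper top",cv2.minAreaRect(onplane(s,np.c_[u,v],71)[:,:2].astype(np.float32)))
w=(im.min(2)>110); w[:, :280]=0; w[:,345:]=0; w[:72]=0; w[215:]=0
n,l,st,c=cv2.connectedComponentsWithStats(w.astype(np.uint8)); k=1+np.argmax(st[1:,4]); print(st[k])
v,u=np.where(l==k); print("rack",cv2.minAreaRect(onplane(s,np.c_[u,v],30)[:,:2].astype(np.float32)))
cv2.imwrite("pics/c6.png",cv2.resize(s["img"][65:225,270:350],None,fx=4,fy=3.7,interpolation=cv2.INTER_CUBIC)[:592])
E
python3 cellm.py
```

```text
[309 189  12  32 229] [313.91266376 202.73362445]
stopper top ((423.7183532714844, -256.7553405761719), (7.569818496704102, 27.155731201171875), 13.951461791992188)
[ 290   77   49  136 5716]
rack ((417.7890930175781, -218.28822326660156), (41.70759201049805, 121.4027328491211), 8.08030891418457)
```

View pics/c6.png

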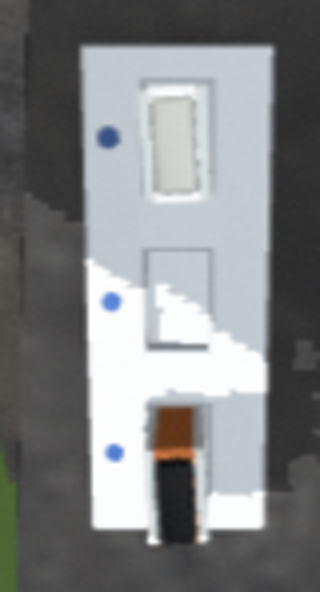

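Run:
```python
from h import *
s=load("wrist")
q=lambda x,y:(270+x/4,65+y/3.7)
a=onplane(s,[q(178,455),q(180,545)],65); print(a, a.mean(0))
b=onplane(s,[q(160,500),q(198,500)],71); print(b,b.mean(0))
c=onplane(s,[q(148,535),q(210,535)],65); print(c,c.mean(0))
r=onplane(s,[q(80,46),q(273,46),q(265,528),q(92,528)],30);print(r,r.mean(0))
t=telemetry.sense();p=t["position"];R=np.array(t["ee_rot"]);
C=np.array([a.mean(0)[0],a.mean(0)[1],p[2]]);print("tool delta",R.T@(C-p),p)
```

```text
[[ 422.36760868 -244.24680826   65.        ]
 [ 425.67747531 -265.45502638   65.        ]] [ 424.022542   -254.85091732   65.        ]
[[ 419.94276089 -253.24809307   71.        ]
 [ 427.63101027 -252.17580393   71.        ]] [ 423.78688558 -252.7119485    71.        ]
[[ 418.65934632 -263.97247952   65.        ]
 [ 431.61921006 -262.16567908   65.        ]] [ 425.13927819 -263.0690793    65.        ]
[[ 389.90388948 -161.28051212   30.        ]
 [ 430.14992369 -155.64155217   30.        ]
 [ 446.60863767 -271.15173416   30.        ]
 [ 405.73295145 -276.85088332   30.        ]] [ 418.09885057 -216.23117044   30.        ]
tool delta [-6.97994527e+00 -3.76717342e+00 -6.65597252e-04] [ 426.78293277 -247.41509357  198.88353032]
```

```bash
python3 -m pendant '[[[-0.33,-0.14,0,0,0,0,8.5],[-0.33,-0.14,0,0,0,0,8.5],[0,0,1.5,0,0,0,8.5],[0,0,1.5,0,0,0,8.5],[0,0,1.5,0,0,0,8],[0,0,1.5,0,0,0,7],[0,0,1.5,0,0,0,6],[0,0,1.5,0,0,0,5],[0,0,1.5,0,0,0,4.5],[0,0,1.5,0,0,0,4],[0,0,1.5,0,0,0,4],[0,0,1.5,0,0,0,4],[0,0,0,0,0,0,4],[0,0,0,0,0,0,4]]]'; python3 look.py w5.png
```

```text
time_s: 12.15
position: [424.0, -254.4, 48.2]
ee_rot: [[-0.139, 0.99, -0.001], [0.99, 0.139, 0.0], [0.001, -0.001, -1.0]]
contact_force: [0.7, 0.1, 0.4]
width: 40.0
grasp_force: 0.0
[ 424.28001218 -254.62632118   48.64796957] <class 'numpy.ndarray'>
```

View pics/w5.png

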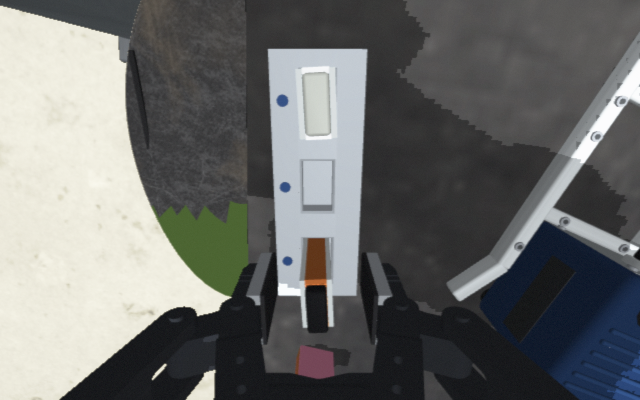

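The cell stands between the pads at u≈317, and the pads at u≈270 and 365 are centred on it. Closing and lifting.

```bash
python3 -m pendant '[[[0,0,0,0,0,0,3],[0,0,0,0,0,0,2.2],[0,0,0,0,0,0,1.6],[0,0,0,0,0,0,1],[0,0,0,0,0,0,1],[0,0,0,0,0,0,1],[0,0,0,0,0,0,1]]]' 25;  python3 -m pendant '[[[0,0,-0.4,0,0,0,1],[0,0,-0.8,0,0,0,1],[0,0,-1,0,0,0,1],[0,0,-1.5,0,0,0,1],[0,0,-1.5,0,0,0,1],[0,0,-1.5,0,0,0,1],[0,0,-1.5,0,0,0,1],[0,0,-1.5,0,0,0,1],[0,0,-1.3,0,0,0,1],[0,0,0,0,0,0,1],[0,0,0,0,0,0,1],[0,0,0,0,0,0,1]]]'
```

```text
time_s: 12.9
position: [424.1, -254.6, 48.7]
ee_rot: [[-0.138, 0.99, 0.0], [0.99, 0.138, -0.001], [-0.001, 0.0, -1.0]]
contact_force: [-1.0, 0.8, 6.3]
width: 11.8
grasp_force: 28.4
time_s: 14.1
position: [423.5, -254.2, 157.7]
ee_rot: [[-0.139, 0.99, -0.001], [0.99, 0.139, 0.0], [0.001, -0.001, -1.0]]
contact_force: [-0.2, 0.6, -0.8]
width: 12.2
grasp_force: 27.7
```

```bash
python3 -m pendant '[[[0,0,0,0,0,4,1],[0,0,0,0,0,4,1],[0,0,0,0,0,4,1],[0,0,0,0,0,4,1],[0,0,0,0,0,4,1],[0,0,0,0,0,3.6,1],[0.99,1.354,0,0,0,0,1],[0.99,1.354,0,0,0,0,1],[0.99,1.354,0,0,0,0,1],[0.99,1.354,0,0,0,0,1],[0.99,1.354,0,0,0,0,1],[0.99,1.354,0,0,0,0,1],[0.99,1.354,0,0,0,0,1],[0.99,1.354,0,0,0,0,1],[0.99,1.354,0,0,0,0,1],[0.99,1.354,0,0,0,0,1],[0,0,0,0,0,0,1],[0,0,0,0,0,0,1],[0,0,0,0,0,0,1]]]'; python3 look.py w6.png
```

```text
time_s: 16.0
position: [580.3, -196.0, 158.1]
ee_rot: [[0.27, 0.963, -0.001], [0.963, -0.27, -0.0], [-0.001, -0.001, -1.0]]
contact_force: [0.4, -0.3, -0.9]
width: 11.8
grasp_force: 27.6
[ 580.32779027 -196.13269269  158.20509712] <class 'numpy.ndarray'>
```

View pics/w6.png

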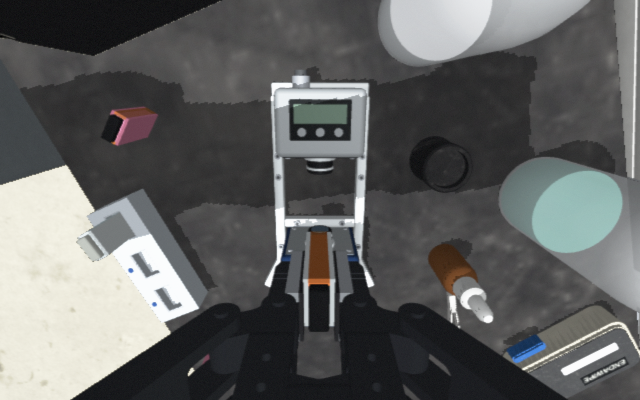

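The cell hangs straight between the pads at u≈319. The detector top spans u≈274–367 with its lens at (320,165), so laterally it is close. Computing the correction.

Run:
```python
from h import *
s=load("wrist"); g=cv2.cvtColor(s["img"],cv2.COLOR_BGR2GRAY).astype(int)
L=[];R=[]
for r in range(174,212,3):
    row=g[r]>135; i=320
    while i>262 and not row[i]: i-=1
    j=320
    while j<372 and not row[j]: j+=1
    L.append((i+.5,r));R.append((j-.5,r))
QL=onplane(s,L,12)[:,:2];QR=onplane(s,R,12)[:,:2]; m=((QL+QR)/2).astype(np.float32)
for Q in (QL,QR,m):
    d=cv2.fitLine(Q.astype(np.float32),cv2.DIST_HUBER,0,.01,.01).ravel(); print(d,np.degrees(np.arctan(d[0]/d[1])))
a=np.radians(15.5); e=np.array([np.sin(a),np.cos(a)]); f=np.array([np.cos(a),-np.sin(a)])
t=telemetry.sense()["position"][:2]
print("gap",((QR-QL)@f).mean(),"rails centre x rel tcp",(m@f-t@f).round(1))
D=cloud(s); v,u=np.mgrid[:400,:640]
k=(abs(D[...,2]-66)<6)&(u>262)&(u<380)&(v>75)&(v<165)
k2=(g>90)&(v>92)&(v<158)&(u>262)&(u<380)&k
lens=[(308,168),(331,168)]
W=onplane(s,np.c_[u[k],v[k]],66)[:,:2]; x=W@f-t@f; y=W@e-t@e; print("det x",np.percentile(x,[.5,99.5]),np.percentile(x,[.5,99.5]).mean(),"y",np.percentile(y,[.5,99.5]))
W=onplane(s,[(320,174)],52)[:,:2]; print("lens face y approx", W@e-t@e, W@f-t@f)
# stop bar lamp-side unseen; far edge row
c=[np.where(g[205:228,q]>135)[0] for q in (295,345)]; print([ (x.min()+205,x.max()+205) for x in c if len(x)])
# lateral centre of cell: amber pixels
hsv=cv2.cvtColor(s["img"],cv2.COLOR_BGR2HSV); am=(hsv[...,0]<15)&(hsv[...,1]>150)&(v>225)&(v<330)&(u>295)&(u<345)
for r in (245,260,275): q=np.where(am[r])[0]; print(r,q.min(),q.max())
print("tcp-col px at z 140",proj(s,[t[0],t[1],150]))
```

```text
[ 2.5247353e-01  9.6760380e-01  5.4946143e+02 -1.9200586e+02] 14.623931
[ 2.9981503e-01  9.5399737e-01  6.0955298e+02 -2.0826169e+02] 17.446491
[ 2.8084207e-01  9.5975399e-01  5.7929626e+02 -2.0092101e+02] 16.310469
gap 62.23402126855949 rails centre x rel tcp [ 0.5  0.5  0.1  0.1  0.5  0.5  0.5  0.5  0.   0.   0.  -0.   0.4]
det x [-28.7224563   29.80313989] 0.5403417957372039 y [38.17707826 82.21450977]
lens face y approx [22.91879371] [0.81915584]
[(np.int64(218), np.int64(226)), (np.int64(218), np.int64(226))]
245 311 326
260 310 327
275 309 328
tcp-col px at z 140 [[318.94104158 272.13400758]]
```

```bash
python3 -m pendant '[[[0.03,0.04,0.5,0,0,0,1],[0,0,1,0,0,0,1],[0,0,1,0,0,0,1],[0,0,1,0,0,0,1],[0,0,1,0,0,0,1],[0,0,1,0,0,0,1],[0,0,1,0,0,0,1],[0,0,1,0,0,0,1],[0,0,0.8,0,0,0,1],[0,0,0.6,0,0,0,1],[0,0,0.5,0,0,0,1],[0,0,0.4,0,0,0,1],[0,0,0,0,0,0,1],[0,0,0,0,0,0,1],[0,0,0,0,0,0,1],[0,0,0,0,0,0,1],[0,0,0,0,0,0,1]]]'; python3 look.py w7.png
python3 - <<'E'
from h import *
s=snap("side"); c=proj(s,[580,-196,46])[0].astype(int); print(c)
A=cv2.resize(s["img"][c[1]-50:c[1]+50,c[0]-50:c[0]+50],(400,400),interpolation=cv2.INTER_CUBIC)
B=load("wrist")["img"][100:350,220:420]; B=cv2.resize(B,(320,400))
cv2.imwrite("pics/fin.png",np.hstack([A,B]))
E
```

```text
time_s: 17.75
position: [581.6, -195.4, 60.5]
ee_rot: [[0.27, 0.963, 0.0], [0.963, -0.27, -0.0], [-0.0, 0.0, -1.0]]
contact_force: [-0.3, -0.6, 0.0]
width: 12.3
grasp_force: 27.6
[ 581.5415487  -195.45074126   60.49765927] <class 'numpy.ndarray'>
[328 175]
```

View pics/fin.png

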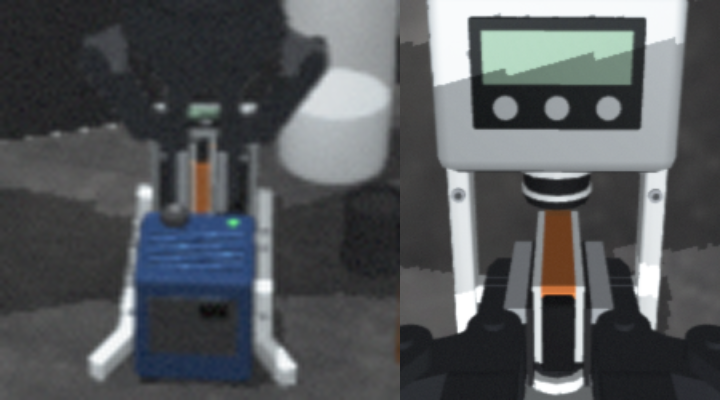

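The cell hangs upright between the two lenses: detector lens at (557,185), lamp lens at (558,382) in the composite. The lamp sits straight in the rails. A last check of the lamp's rear edge from both fixed cameras.

Run:
```python
from h import *
a=np.radians(15.6); e=np.array([np.sin(a),np.cos(a)]); f=np.array([np.cos(a),-np.sin(a)]); b=np.array([581.4,-195.0])
def blue(s): 
    h=cv2.cvtColor(s["img"],cv2.COLOR_BGR2HSV); return (h[...,0]>100)&(h[...,0]<125)&(h[...,1]>120)
v,u=np.mgrid[:400,:640]
s=snap("top"); m=blue(s)&(u>290)&(u<395)&(v>160)&(v<235); W=onplane(s,np.c_[u[m],v[m]],66)[:,:2]-b
print("top: rear y",np.percentile(W@e,[1,5]),"x",np.percentile(W@f,[1,99]),len(W))
s=load("side"); m=blue(s)&(u>280)&(u<380)&(v>170)&(v<280)
v_,u_=np.where(m); print("side bottom row", v_.max(), "expected rear bottom edge px home", proj(s,[np.r_[b-101*e+x*f,0] for x in(-30,0,30)]), "5mm short",proj(s,[np.r_[b-106*e,0]]))
for c in (proj(s,[np.r_[b-101*e,0]])[0,0],): 
    q=v_[u_==int(c)]; print(q.max())
print("side top-plane left/right at rear:", u_[v_==v_.max()-3].min(),u_[v_==v_.max()-3].max())
```

```text
top: rear y [-99.39980116 -97.24622088] x [-28.68757232  27.32658824] 603
side bottom row 219 expected rear bottom edge px home [[312.21826464 220.43860344]
 [326.98179802 220.95426935]
 [341.80564637 221.47204196]] 5mm short [[326.88379973 222.47440017]]
218
side top-plane left/right at rear: 312 340
```

```bash
python3 -c "
from cell import arm; print(arm.job_done())"
```

```text
the job is handed in; nothing more can be done
None
```

The job is handed in, with no verdict returned: by the last camera checks the lamp is home against the stop bar, and the amber cell is held still by its frosted sides, upright and centred between the two lenses.

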